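# Set the long gel comb in the casting tray

### The job

Get the casting tray ready for a gel: take the long comb out of the comb rack and slide it, teeth down, into the pair of slots at the end of the tray that has the gripping tab. Do not drop it from above: lower it in between the flared lips of the slots before you let go. It must end standing on its own at the bottom of the slots, spanning both side walls about evenly; leave the short comb in the rack.

Things in the scene. Friction and masses are not known exactly. Their poses are not given: they have to be found in the camera images.
- comb_long: Long gel comb, to be moved: upright flat white plate 130 mm long (its y), 5 thick (x), 62 high, twelve teeth below; on top a grey grip bar 116 long, 18 thick, 20 high (62 to 82 mm above the origin), taken from above across its 18 mm. Origin: middle of the lower edge; z up. Either way round is good. 60 to 110 g. Starts upright in one of the rack's two slot pairs.
- comb_short: Short gel comb, to be left alone: same plate, thickness, height and bar, but only 84 mm long (bar 70 mm), five teeth. Origin: middle of the lower edge. Stands in the other slot pair of the rack, 100 mm from the long one.
- comb_rack: Grey comb rack, fixed: base 150 x 76 mm with two rails 56 mm apart; slot pairs, running along its y, at x = -50 and +50 mm from the origin (middle of the underside). Slots shaped as the tray's: bottom 14 mm, mouth 58 mm above the underside.
- tray: Grey casting tray, fixed: 150 mm long (x), side walls at y = -45 and +45 mm (8 thick, 32 high), open on top; a gripping tab 56 mm wide juts from its -x end (roughly towards the robot). Each wall has a slot at x = -40 mm (tab end, wanted) and at +40 mm (not wanted). Origin: middle of the underside, on the worktop; z up.
- tab_slot (a point): Midway between the walls, in the wanted slot pair, at the height of the slot bottoms (14 mm above the worktop); axes as the tray's: plate along y, thickness along x. Slots are 9 mm wide up to 28 mm above this point, then flare in a V to 29 mm wide at 44 mm above it. Seated, the comb's origin is at this point and its ends stand out 16 mm past the walls.

How it is judged (in metres and radians):
On the way:
1. the long comb, still in the fingers, has been lowered in between the lips of the tab-end slots (its lower edge less than 42 mm above the slot bottoms) (contact force between the fingers and comb_long above 0.5 N and z of comb_long in the frame of tab_slot below 0.042 m and x of comb_long in the frame of tab_slot between -0.014 and 0.014 m and horizontal distance between comb_long and tab_slot below 0.025 m), for 0.1 s.
At the end, for the whole second after the job is handed in: The long comb stands teeth down at the bottom of the tab-end slots (within 6 mm), centred between the side walls to within 15 mm, in line with the slots to 10 degrees, leaning less than 14 degrees, at rest; the short comb is within 20 mm of where it stood in the rack (z of comb_long in the frame of tab_slot between -0.006 and 0.006 m and x of comb_long in the frame of tab_slot between -0.01 and 0.01 m and y of comb_long in the frame of tab_slot between -0.015 and 0.015 m and angle between the y axis of comb_long and the y axis of tray, either way round below 0.17 rad and angle between comb_long's own z axis and vertical below 0.25 rad and linear speed of comb_long below 0.03 m/s and distance of comb_short from where it was at the start of the episode below 0.02 m); the robot touches nothing.
It fails at once if the short comb is pulled out or pushed out of its place (distance of comb_short from where it was at the start of the episode above 0.03 m).
It also fails if it takes over 35 s, if anything falls off the work surface, if the arm or the gripper's body presses on something with over 40 N, if the wrist force passes 120 N, or if a joint passes its speed limit or range.

### The arm

A 6-joint arm with a two-finger parallel gripper is mounted at the origin on a cart in front of the work surface, level with it; the furniture and walls round the work are solid. World frame = base frame: x ahead of the robot, y to its left, z up, the work surface at z = 0. Lengths are in m, angles in degrees, forces in N, time in s.
With the tool pointing down it reaches from about 0.35 to 0.85 m from the base axis. Payload 8.1 kg.
Tool frame: the origin (TCP) lies at the very end of the fingers, on their centre line; the grasp point (between the pads) lies grip_depth behind it (grip_depth is the distance from the TCP to the grasp point, in m); z points along the fingers, y is the line along which they close (so a half turn about z gives the same grasp; the last joint's range is limited). The gripper opens to 85 mm and grips with 20 to 120 N. Pads are 22 mm wide; open, the fingers measure 114 mm over their backs; the gripper's body (76 mm by 85 mm) begins 54 mm behind the grasp point. The pads swing forward as they close: fully open they stand 13 mm farther back than shut.
Start: joints at [61.169, 7.471, 85.268, -0, 87.261, -4.893], TCP at [0.243, 0.548, 0.231] pointing down, gripper open.
Joint ranges: [-169.43, 169.43], [-51.17, 129.36], [1.28, 143.12], [-76.62, 256.62], [0, 156.53], [-152.29, 152.29]. Speed limits (degrees/s): [136.94, 136.94, 159.86, 180, 180, 180].

### API

Orientations are given as [roll, pitch, yaw] about the fixed x, y, z axes, in that order (R = Rz(yaw) Ry(pitch) Rx(roll)).
In Python, from workcell import sense, read_camera, close_job, grip_depth gives the robot as it stands.
- The arm moves only by the tool jog_arm, never from a script. Its argument "rows" is a list of rows, each a list of 6 numbers: the shift along the tool's x, y, z in mm, then the turn, a rotation vector about the tool's x, y, z in degrees. In form: [[dx, dy, dz, wx, wy, wz], ...]. A call has 1 to 12 rows; each row shifts and turns the commanded pose from where the row before left it, along the tool's axes as they then stand; what a row does not reach is not made up. A row lasts 1/8 s, in which the tool goes at most 62.5 mm and 10.7 degrees, less where a joint would pass 70% of its speed; a pose out of reach is approached as far as the arm can. A call is refused whole if a number of a shift passes 62.5 or a number of a turn 10.7, either way. A call with a gripper value outside its range is refused whole. "hand" is the finger opening in mm, from 0 to 85.4, set as the call begins (left out, the last holds). The fingers move at their own pace and stop on an object; "squeeze" is the grip in N (left out, the last holds). Time passes only in rows, so rows that do not move let the fingers close. It gives the time, the measured TCP pose, the force, the opening and the grip force at its end, in the units of the state.
- sense(): the state, without advancing time (a new reading comes with each control period).
- read_camera(name): name is "scene" or "top"; returns a dict with "image" (480x640x3 uint8, red, green, blue), "depth" (480x640 float32, m along the optical axis (not along the pixel's ray), 0 where there is no reading), "camera_matrix" (3x3 intrinsics, pixels), "D" ([k1, k2, p1, p2, k3] as OpenCV has them; the pictures are not rectified), "eye" and "orientation" of the camera in the world. Camera axes: x right, y up, looking along -z (the intrinsics and any distortion apply to the point x, -y, -z); pixel columns grow to the right and rows downward; lengths in m; the calibration is good to about 2 mm. A picture is of the moment at which its call begins.
- close_job(): hands the job in; it is judged then, once.
The state is a dict: "time_s": time; "qpos": joint angles; "joint_vel": joint speeds; "joint_torque": joint torques, N m; "position": TCP position; "orientation": TCP orientation; "contact_force": force on the tool from outside, world axes, zero at the start; "wrist_torque": the same for the moment, N m; "gripper_width": finger opening in m; "gripper_force": force on a finger pad.
Only numpy, scipy, OpenCV 4.12 (cv2) and the standard library are available. Lean on these libraries where they do the work, as an engineer would, in place of code of your own. Each camera call takes 0.05 s, during which the arm holds its last target. There are 200 camera calls.

## Working session

There is one attempt and no reset: what is moved stays moved. The work goes in short steps, Python scripts to look and compute and a tool call to move; the robot and the scene stay as the last step left them, time stands still between calls to the robot, and variables do not carry over. Pictures are saved under pics/ and viewed, at most 10 in all, crops included, and the job is handed in when it is done.

Besides the shell and the picture viewer there is one more tool, called as a command line: name --pt "numbers of a row" for each row, then --argument value for the rest. jog_arm: Moves the arm, as the interface text tells. Its arguments: {"type":"object","properties":{"rows":{"type":"array"},"hand":{"type":"number"},"squeeze":{"type":"number"}},"required":["rows"]}

```bash
mkdir -p pics
cat > h.py <<'E'
import numpy as np, cv2
from workcell import *
from scipy.spatial.transform import Rotation as R
def cam(n):
    c=read_camera(n); return c
def rot(c):
    o=np.array(c["orientation"],float)
    return o if o.shape==(3,3) else R.from_euler('xyz',o,degrees=True).as_matrix()
def cloud(c):
    d=c["depth"]; v,u=np.mgrid[:480,:640]
    p=cv2.undistortPoints(np.stack([u,v],-1).reshape(-1,1,2).astype(np.float64),np.array(c["camera_matrix"]),np.array(c["D"],float)).reshape(480,640,2)
    P=np.stack([p[...,0]*d,-p[...,1]*d,-d],-1)
    W=P@rot(c).T+np.array(c["eye"]); W[d==0]=np.nan
    return W
E
python3 - <<'E'
from h import *
print(sense(),grip_depth)
for n in("scene","top"):
    c=cam(n); np.savez(f"{n}0.npz",**c); cv2.imwrite(f"pics/{n}0.png",c["image"][...,::-1]); print(n,c["eye"],c["orientation"],c["camera_matrix"],c["D"],(c["depth"]>0).mean())
E
```

```text
{'time_s': 0.0, 'qpos': array([ 6.11702134e+01,  7.51440117e+00,  8.53308712e+01, -1.03998638e-04,
        8.72614164e+01, -4.89112285e+00]), 'joint_vel': array([-0.014704  , -0.06888387,  0.01692194,  0.01036927, -0.15851065,
       -0.03308252]), 'joint_torque': array([-9.93986323e-04, -5.69406724e+01, -5.00544798e+01, -3.39366998e-04,
        1.49893976e-02, -7.47180979e-05]), 'position': array([0.24314591, 0.54791325, 0.23023655]), 'orientation': array([-1.79893691e+02, -8.99305771e-03,  1.56061333e+02]), 'contact_force': array([-0.06696643,  0.62235302, -0.04521751]), 'wrist_torque': array([-0.02884021, -0.00310717, -0.06672701]), 'gripper_force': 0.0, 'gripper_width': 0.08562294024449889} 0.0187
scene [-0.08216614 -0.38659473  0.53427151] [ 55.81090955   0.52939889 -64.40268944] [[598.84852887   0.         310.3961641 ]
 [  0.         598.84852887 238.63124403]
 [  0.           0.           1.        ]] [-0.02573315  0.          0.          0.          0.        ] 0.9958561197916667
top [ 0.32902267 -0.07546089  1.03040418] [ 11.93908101  -0.22002594 -87.23788417] [[584.26964102   0.         316.30426297]
 [  0.         584.26964102 234.94118873]
 [  0.           0.           1.        ]] [-0.19471364  0.          0.          0.          0.        ] 0.9960319010416666
```

View pics/scene0.png

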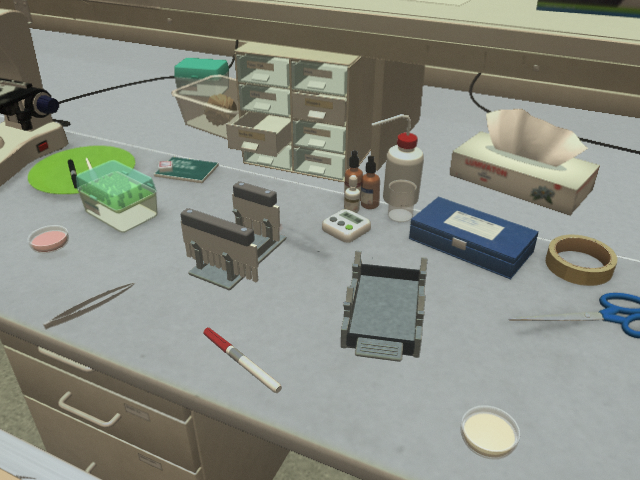

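View pics/top0.png

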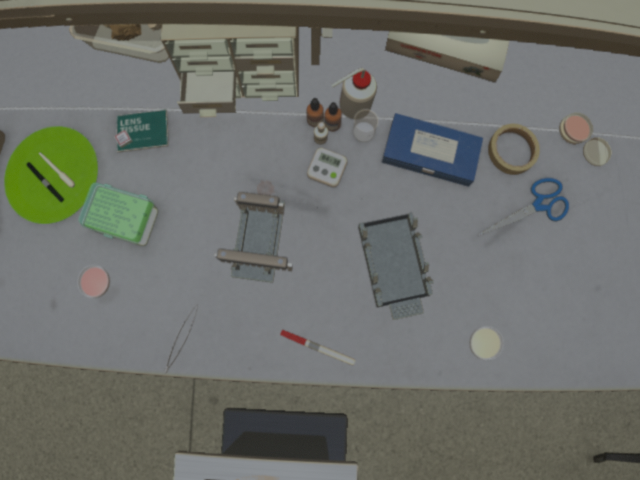

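The scene view shows the long comb in the near end of the rack, with its bar at top-view pixels (218,256) to (291,266). The short comb is at (260,200). The tray is at about (395,262), and its tab, at (406,310), faces the robot.

Run:
```python
from h import *
W={}
for n in("top","scene"):
    c=dict(np.load(f"{n}0.npz")); W[n]=cloud(c)
t=W["top"]
def sub(u0,u1,v0,v1): return t[v0:v1,u0:u1].reshape(-1,3)
def rect(p):
    r=cv2.minAreaRect((p[:,:2]*1000).astype(np.float32)); return r
allp=np.concatenate([W["top"].reshape(-1,3),W["scene"].reshape(-1,3)])
for nm,(u0,u1,v0,v1) in dict(long=(205,300,240,280),short=(230,290,185,215)).items():
    p=sub(u0,u1,v0,v1); b=p[p[:,2]>.085]
    print(nm,len(b),b.mean(0),np.median(b[:,2]),rect(b))
    lo,hi=np.nanmin(b,0),np.nanmax(b,0)
    for n in W:
        q=W[n].reshape(-1,3); q=q[(q[:,2]>.08)&(q[:,0]>lo[0]-.01)&(q[:,0]<hi[0]+.01)&(q[:,1]>lo[1]-.01)&(q[:,1]<hi[1]+.01)]
        print(n,len(q),np.percentile(q[:,2],[5,50,95]),rect(q))
p=sub(350,440,205,325); print('floor',np.nanpercentile(p[:,2],[2,20,50,90,99]))
lo=np.nanmin(p,0);hi=np.nanmax(p,0);print(lo,hi)
for n in W:
    q=W[n].reshape(-1,3); q=q[(q[:,2]>.042)&(q[:,2]<.07)&(q[:,0]>lo[0])&(q[:,0]<hi[0])&(q[:,1]>lo[1])&(q[:,1]<hi[1])]
    w=W[n].reshape(-1,3); w=w[(w[:,2]>.02)&(w[:,2]<.07)&(w[:,0]>lo[0])&(w[:,0]<hi[0])&(w[:,1]>lo[1])&(w[:,1]<hi[1])]
    print(n,'walls',rect(w)); 
    img=np.zeros((400,400),np.uint8)
    for x in q: img[int((x[0]-lo[0])*1000)%400,int((x[1]-lo[1])*1000)%400]=255
    k,l,s,ce=cv2.connectedComponentsWithStats(cv2.dilate(img,np.ones((7,7))))
    for i in range(1,k):
        cc=[x for x in q if l[int((x[0]-lo[0])*1000)%400,int((x[1]-lo[1])*1000)%400]==i]; cc=np.array(cc)
        if len(cc)>5: print('post',len(cc),cc.mean(0),rect(cc))
c=np.load("top0.npz")["image"][190:330,200:450]
cv2.imwrite("pics/crop.png",cv2.resize(c,None,fx=3.2,fy=3.2,interpolation=cv2.INTER_CUBIC)[...,::-1])
```

```text
long 827 [0.4837577  0.03396646 0.09540771] 0.09570246065434551 ((484.46002197265625, 34.482139587402344), (117.18637084960938, 18.453914642333984), 85.12757873535156)
top 856 [0.08723273 0.09561077 0.09852712] ((484.45819091796875, 34.460872650146484), (117.22906494140625, 18.453914642333984), 85.12757873535156)
scene 1172 [0.08138003 0.09334802 0.09618972] ((483.7983093261719, 32.97190856933594), (116.74507141113281, 20.601539611816406), 85.77642059326172)
short 474 [0.58224644 0.03175027 0.09493892] 0.09532553951495859 ((583.3402709960938, 31.64694595336914), (70.35671997070312, 19.555429458618164), 85.4144515991211)
top 502 [0.08413662 0.09519168 0.09848222] ((583.3402709960938, 31.64694595336914), (70.35671997070312, 19.555429458618164), 85.4144515991211)
scene 620 [0.08114811 0.09196286 0.0961105 ] ((584.1911010742188, 30.4163818359375), (72.47171020507812, 20.721216201782227), 85.11456298828125)
floor [-0.00342242 -0.00052496  0.00393669  0.02497327  0.05637896]
[ 0.3901214  -0.29425142 -0.00725695] [ 0.61493401 -0.12748895  0.06261486]
top walls ((493.1463623046875, -212.2350
[... 1841 characters left out ...]
832] ((489.2000732421875, -260.3551940917969), (11.089213371276855, 7.964707374572754), 14.917107582092285)
post 50 [ 0.51988923 -0.15944742  0.05163276] ((519.7332153320312, -159.38046264648438), (8.954360961914062, 8.079347610473633), 17.405086517333984)
post 50 [ 0.54231579 -0.24637745  0.05225448] ((542.663818359375, -246.44940185546875), (9.369312286376953, 7.763473987579346), 5.696511745452881)
post 80 [ 0.54428271 -0.15296211  0.05054066] ((544.3613891601562, -152.77272033691406), (12.933053016662598, 8.073211669921875), 13.144917488098145)
post 80 [ 0.56708781 -0.23974345  0.05064534] ((568.38720703125, -239.54861450195312), (14.155861854553223, 7.962861061096191), 13.93818187713623)
```

View pics/crop.png

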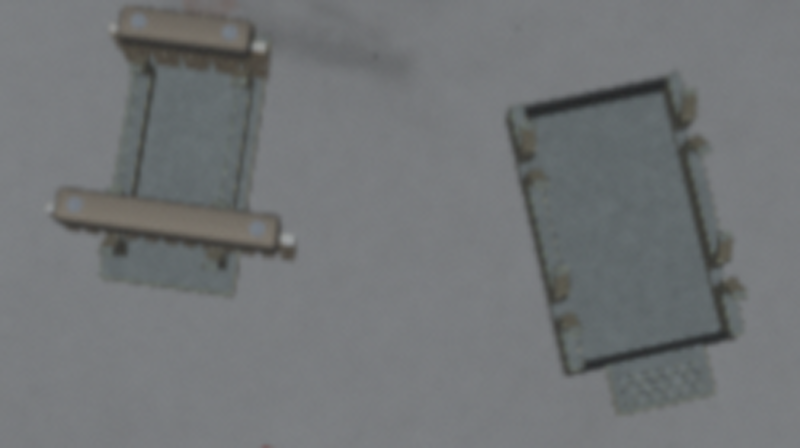

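The crop confirms the tray yaw of about 14.7° and the long comb's bar line at about 85.4°. Averaging both cameras gives the bar centre at (484.2, 33.8) mm and the tab slot at (466.7, -219.3) mm. I'll turn the tool first.

jog_arm --pt "0 0 0 0 0 10.1" --pt "0 0 0 0 0 10.1" --pt "0 0 0 0 0 10.1" --pt "0 0 0 0 0 10.1" --pt "0 0 0 0 0 10.1" --pt "0 0 0 0 0 10.1" --pt "0 0 0 0 0 10.1" --hand 60 --squeeze 40

```text
time_s: 0.98
position: [0.2433, 0.5481, 0.2306]
orientation: [-180.0, 0.1, 85.0]
contact_force: [-0.5, 0.4, 1.1]
gripper_width: 0.0602
gripper_force: 0.0
```

jog_arm --pt "-41 23.5 4 0 0 0" --pt "-41 23.5 4 0 0 0" --pt "-41 23.5 4 0 0 0" --pt "-41 23.5 4 0 0 0" --pt "-41 23.5 4 0 0 0" --pt "-41 23.5 4 0 0 0" --pt "-41 23.5 4 0 0 0" --pt "-41 23.5 4 0 0 0" --pt "-41 23.5 4 0 0 0" --pt "-41 23.5 4 0 0 0" --pt "-41 23.5 4 0 0 0" --pt "-41 23.5 4 0 0 0"

```text
time_s: 2.48
position: [0.4849, 0.0337, 0.1829]
orientation: [-180.0, -0.0, 85.4]
contact_force: [1.1, 1.4, -0.1]
gripper_width: 0.0598
gripper_force: 0.0
```

jog_arm --pt "0 0 0 0 0 0" --pt "0 0 0 0 0 0"

```text
time_s: 2.72
position: [0.4843, 0.0353, 0.1829]
orientation: [-179.9, -0.0, 85.3]
contact_force: [-0.9, -0.2, -0.1]
gripper_width: 0.0601
gripper_force: 0.0
```

jog_arm --pt "-1 0 20 0 0 0" --pt "0 0 20 0 0 0" --pt "0 0 20 0 0 0" --pt "0 0 20 0 0 0" --pt "0 0 16 0 0 0" --pt "0 0 12 0 0 0" --pt "0 0 8 0 0 0" --pt "0 0 0 0 0 0"

```text
time_s: 3.72
position: [0.4843, 0.0343, 0.0669]
orientation: [-179.9, 0.0, 85.4]
contact_force: [-0.4, 0.2, 0.2]
gripper_width: 0.06
gripper_force: 0.0
```

jog_arm --pt "0 0 0 0 0 0" --pt "0 0 0 0 0 0" --pt "0 0 0 0 0 0" --pt "0 0 0 0 0 0" --pt "0 0 0 0 0 0" --pt "0 0 0 0 0 0" --hand 10 --squeeze 40

```text
time_s: 4.47
position: [0.4851, 0.0341, 0.068]
orientation: [179.9, 0.0, 85.4]
contact_force: [-0.8, -0.4, 5.0]
gripper_width: 0.0175
gripper_force: 41.1
```

Gripped at 17.5 mm. I'll lift 80 mm.

jog_arm --pt "0 0 -5 0 0 0" --pt "0 0 -10 0 0 0" --pt "0 0 -10 0 0 0" --pt "0 0 -10 0 0 0" --pt "0 0 -10 0 0 0" --pt "0 0 -10 0 0 0" --pt "0 0 -10 0 0 0" --pt "0 0 -10 0 0 0" --pt "0 0 -5 0 0 0" --pt "0 0 0 0 0 0"

```text
time_s: 5.72
position: [0.4849, 0.0342, 0.1477]
orientation: [180.0, -0.0, 85.4]
contact_force: [0.3, -0.2, -1.5]
gripper_width: 0.0176
gripper_force: 40.1
```

Run:
```python
from h import *
s=sense(); print(s["position"],s["orientation"],s["contact_force"],s["gripper_width"])
for n in("top","scene"):
    c=cam(n); W=cloud(c).reshape(-1,3)
    if n=="scene": cv2.imwrite("pics/scene1.png",c["image"][...,::-1])
    q=W[(W[:,2]>.14)&(W[:,2]<.182)&(abs(W[:,0]-.484)<.06)&(abs(W[:,1]-.034)<.09)]
    for k in (.165,):
        b=q[q[:,2]>k]; print(n,len(b),np.percentile(b[:,2],[5,50,95]) if len(b) else '',cv2.minAreaRect((b[:,:2]*1000).astype(np.float32)) if len(b) else '')
    r=W[(W[:,2]>.088)&(W[:,2]<.12)&(abs(W[:,0]-.583)<.03)&(abs(W[:,1]-.031)<.06)]
    print('short',len(r),cv2.minAreaRect((r[:,:2]*1000).astype(np.float32)) if len(r) else '')
```

```text
[0.48494361 0.0341999  0.14773968] [ 1.79954768e+02 -3.08409239e-03  8.53601183e+01] [ 0.31924305 -0.20961771 -1.50012576] 0.01759749212210571
top 189 [0.1692372  0.17517208 0.1783142 ] ((480.9341125488281, -13.179115295410156), (21.475910186767578, 18.474468231201172), 84.9609603881836)
short 5 ((581.671875, -3.2147209644317627), (6.12112283706665, 0.1838187724351883), 2.0387983322143555)
scene 919 [0.16575215 0.17326048 0.17990016] ((482.7856140136719, 33.082305908203125), (45.540985107421875, 115.95013427734375), 11.097125053405762)
short 253 ((582.9098510742188, 17.232959747314453), (45.11763381958008, 20.658639907836914), 88.18295288085938)
```

View pics/scene1.png

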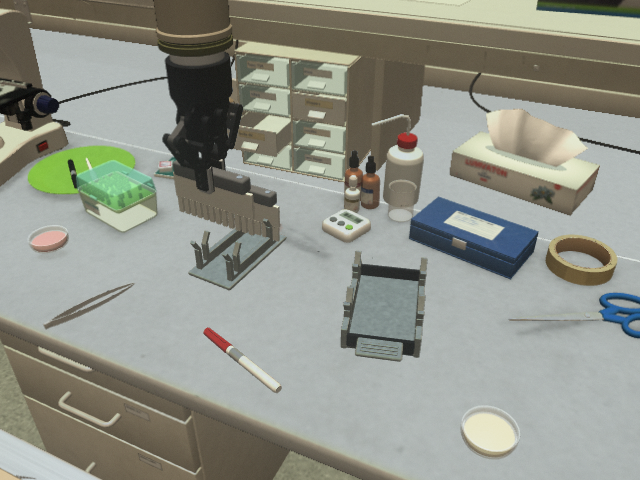

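The comb is held level and clear of the rack, with its teeth at (180-280, 215). The short comb is undisturbed. I'll carry the long comb over the tab slot.

jog_arm --pt "-15 0.3 0 0 0 0" --pt "-25 0.3 0 0 0 0" --pt "-30 0.3 0 0 0 0" --pt "-30 0.3 0 0 0 0" --pt "-30 0.3 0 0 0 0" --pt "-30 0.3 0 0 0 0" --pt "-30 0.3 0 0 0 0" --pt "-25 0.3 0 0 0 0" --pt "-20 0.2 0 0 0 0" --pt "-12 0.2 0 0 0 0" --pt "-6.7 0 0 0 0 0"

```text
time_s: 7.2
position: [0.4667, -0.2194, 0.1471]
orientation: [-180.0, -0.0, 85.3]
contact_force: [0.5, -0.1, -0.3]
gripper_width: 0.0174
gripper_force: 40.1
```

jog_arm --pt "0 0 0 0 0 -4" --pt "0 0 0 0 0 -4" --pt "0 0 0 0 0 -4" --pt "0 0 0 0 0 -4" --pt "0 0 0 0 0 -3.3" --pt "0 0 0 0 0 0" --pt "0 0 0 0 0 0"

```text
time_s: 8.07
position: [0.467, -0.2186, 0.1473]
orientation: [-180.0, -0.0, 104.6]
contact_force: [0.9, -0.3, -1.9]
gripper_width: 0.0176
gripper_force: 40.1
```

Run:
```python
from h import *
s=sense(); print(s["position"],s["orientation"],s["contact_force"],s["gripper_width"])
for n in("top","scene"):
    c=cam(n); cv2.imwrite(f"pics/{n}2.png",c["image"][...,::-1]); W=cloud(c).reshape(-1,3)
    d=W-s["position"]; a=np.radians(104.7); al=d[:,0]*np.cos(a)+d[:,1]*np.sin(a); ac=d[:,0]*np.sin(a)-d[:,1]*np.cos(a)
    for lab,m in dict(bar=(abs(d[:,2]-.022)<.012)&(abs(ac)<.02),plate=(d[:,2]<0)&(d[:,2]>-.045)&(abs(ac)<.015)).items():
        m&=(abs(al)<.075)
        print(n,lab,m.sum())
        if m.sum()>20:
            print(' along',al[m].min(),al[m].max(),' across pct',np.percentile(ac[m],[3,50,97]))
            o=m&(abs(al)>.025); 
            print(' fit ac vs al,z',np.linalg.lstsq(np.c_[np.ones(o.sum()),al[o],d[o,2]],ac[o],rcond=None)[0])
```

```text
[ 0.46699445 -0.21856331  0.14726447] [-1.79999233e+02 -7.66396624e-03  1.04620692e+02] [ 0.93168997 -0.2712613  -1.9182873 ] 0.017612463436868078
top bar 351
 along 0.007033014812842281 0.057642438121705455  across pct [-0.00937187 -0.00240982  0.00811648]
 fit ac vs al,z [-0.01255143 -0.08485439  0.53777254]
top plate 7
scene bar 1772
 along -0.058618651498149106 0.057350322279633534  across pct [-0.01550934 -0.00798521  0.00572504]
 fit ac vs al,z [-0.01605522  0.00318646  0.47792446]
scene plate 3072
 along -0.06579942583651918 0.06403259954027841  across pct [-0.00420999 -0.00229983 -0.00033848]
 fit ac vs al,z [-0.00225116  0.00338265 -0.00032588]
```

View pics/scene2.png

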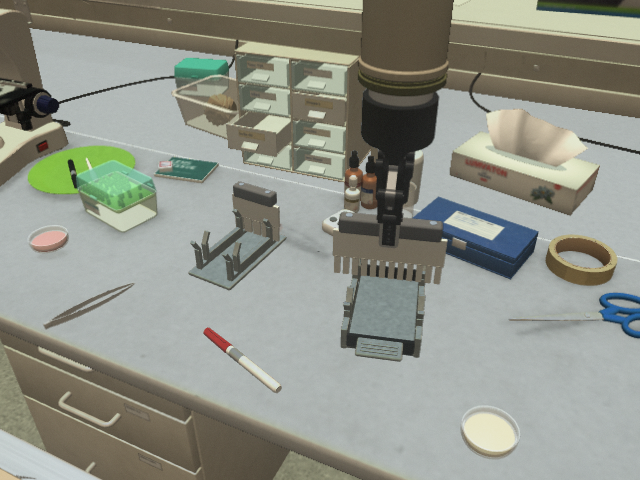

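The comb hangs level over the tab-end slot, vertical, within about 1 mm of centre and square to within 0.2°. I'll lower it.

jog_arm --pt "0 -0.5 8 0 0 0" --pt "0 0 8 0 0 0" --pt "0 0 8 0 0 0" --pt "0 0 7 0 0 0" --pt "0 0 6 0 0 0" --pt "0 0 5 0 0 0" --pt "0 0 4 0 0 0" --pt "0 0 4 0 0 0" --pt "0 0 4 0 0 0" --pt "0 0 3 0 0 0" --pt "0 0 0 0 0 0"

```text
time_s: 9.55
position: [0.4664, -0.2189, 0.09]
orientation: [-180.0, -0.0, 104.7]
contact_force: [1.0, -0.0, -1.2]
gripper_width: 0.0175
gripper_force: 40.1
```

jog_arm --pt "0 0 4 0 0 0" --pt "0 0 4 0 0 0" --pt "0 0 4 0 0 0" --pt "0 0 4 0 0 0" --pt "0 0 3 0 0 0" --pt "0 0 1 0 0 0" --pt "0 0 0 0 0 0"

```text
time_s: 10.42
position: [0.4664, -0.219, 0.0702]
orientation: [-180.0, -0.0, 104.7]
contact_force: [1.2, 1.1, -1.1]
gripper_width: 0.0176
gripper_force: 40.1
```

jog_arm --pt "0 0 1 0 0 0" --pt "0 0 0.5 0 0 0" --pt "0 0 0.5 0 0 0" --pt "0 0 0 0 0 0"

```text
time_s: 10.92
position: [0.4664, -0.219, 0.0683]
orientation: [-180.0, 0.0, 104.7]
contact_force: [-0.8, -0.1, -0.8]
gripper_width: 0.0171
gripper_force: 40.1
```

jog_arm --pt "0 0 0.7 0 0 0" --pt "0 0 0.5 0 0 0" --pt "0 0 0 0 0 0"

```text
time_s: 11.3
position: [0.4667, -0.2191, 0.0679]
orientation: [180.0, 0.0, 104.7]
contact_force: [-3.3, 2.2, 7.0]
gripper_width: 0.0174
gripper_force: 41.3
```

jog_arm --pt "0 0 0 0 0 0" --pt "0 0 0 0 0 0" --pt "0 0 0 0 0 0" --pt "0 0 0 0 0 0" --pt "0 0 0 0 0 0" --hand 50

```text
time_s: 11.92
position: [0.4664, -0.219, 0.067]
orientation: [-180.0, -0.0, 104.7]
contact_force: [-0.5, -0.7, -0.6]
gripper_width: 0.0501
gripper_force: 0.0
```

jog_arm --pt "0 0 -5 0 0 0" --pt "0 0 -15 0 0 0" --pt "0 0 -20 0 0 0" --pt "0 0 -25 0 0 0" --pt "0 0 -25 0 0 0" --pt "0 0 -25 0 0 0" --pt "0 0 -25 0 0 0" --pt "0 0 0 0 0 0" --pt "0 0 0 0 0 0"

```text
time_s: 13.05
position: [0.4663, -0.2189, 0.207]
orientation: [180.0, 0.0, 104.7]
contact_force: [-0.1, 0.0, -0.3]
gripper_width: 0.0497
gripper_force: 0.0
```

Run:
```python
from h import *
s=sense(); print(s["time_s"],s["position"],s["contact_force"])
o=np.array([.4667,-.2192,0])
c=cam("scene"); cv2.imwrite("pics/scene3.png",c["image"][...,::-1]); W=cloud(c).reshape(-1,3)
d=W-o; a=np.radians(104.7); al=d[:,0]*np.cos(a)+d[:,1]*np.sin(a); ac=d[:,0]*np.sin(a)-d[:,1]*np.cos(a)
m=(d[:,2]>.085)&(d[:,2]<.11)&(abs(ac)<.03)&(abs(al)<.08)
print('bar',m.sum(),np.percentile(d[m,2],[50,95]),cv2.minAreaRect(np.c_[al[m],ac[m]].astype(np.float32)*1000))
m=(d[:,2]>.03)&(d[:,2]<.07)&(abs(ac)<.012)&(abs(al)<.038)
print('plate z-fit',np.linalg.lstsq(np.c_[np.ones(m.sum()),al[m],d[m,2]],ac[m],rcond=None)[0])
```

```text
13.05 [ 0.46632063 -0.21892692  0.20697102] [-0.12445105  0.00390256 -0.29694153]
bar 1432 [0.09404425 0.09604839] ((-0.45293426513671875, -0.8878097534179688), (115.96271514892578, 21.275466918945312), 0.20082339644432068)
plate z-fit [-0.00216388  0.00358358 -0.00302257]
```

View pics/scene3.png

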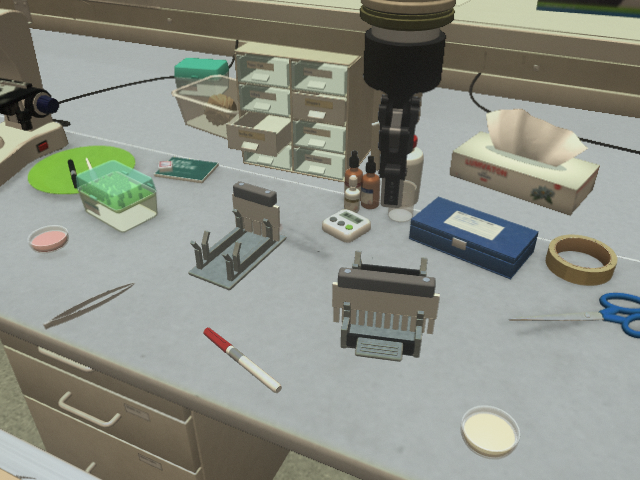

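The comb stands upright in the tab-end slots at (385, 300). Its bar top is at 96 mm, so it is fully seated, and it is centred to within 1 mm. The gripper is clear of everything.

```bash
python3 -c "
from workcell import *
print(close_job())"
```

```text
the job is handed in; nothing more can be done
None
```

The long comb is standing at the bottom of the tab-end slots, upright and centred to about 1 mm by camera; the short comb is still in the rack, the gripper is clear, and I handed the job in at about 13 s (no verdict was returned).

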